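# Show the tarnished copper electrode to the inspection camera

### The arm

A 6-joint arm with a two-finger parallel gripper is mounted at the origin on a cart in front of the work surface, level with it; the furniture and walls round the work are solid. World frame = base frame: x ahead of the robot, y to its left, z up, the work surface at z = 0. Lengths are in m, angles in rad, forces in N, time in s.
With the tool pointing down it reaches from about 0.35 to 0.775 m from the base axis. Payload 5.5 kg.
Tool frame: the origin (TCP) lies midway between the tips of the shut fingers; the grasp point (between the pads) lies 19 mm behind it (env.hold_point_z is the distance from the TCP to the grasp point, in m); z points along the fingers, y is the line along which they close (so a half turn about z gives the same grasp; the last joint's range is limited). The gripper opens to 85 mm and grips with 20 to 120 N. Pads are 22 mm wide; open, the fingers measure 114 mm over their backs; the gripper's body (76 mm by 85 mm) begins 54 mm behind the grasp point. The pads swing forward as they close: fully open they stand 13 mm farther back than shut.
Start: joints at [-1.334, 0.313, 0.046, 1.304, 0, 1.431], TCP at [0.212, -0.535, 0.198] pointing down, gripper open.
Joint ranges: [-2.76, 2.76], [-0.86, 1.69], [-1.03, 1.26], [-2.2, 2.34], [-1.47, 1.5], [-3.14, 3.14]. Speed limits (rad/s): [2.57, 2.57, 3.14, 3.14, 3.14, 3.14].

### API

Orientations are given as a unit quaternion [w, x, y, z].
In Python, from workcell import env, read_camera gives the robot as it stands. The module is installed in compiled form; this text tells all that it offers.
- The arm moves only by the tool carry_out, never from a script. Its argument "moves" is a list of rows, each an object of numbers: "tx", "ty", "tz": the shift along the world's x, y, z in cm; "wx", "wy", "wz": the turn, a rotation vector about the world's x, y, z in rad; "claw": the closure, from -1 (fully open) to 1 (shut). A call has 1 to 8 rows; each row shifts and turns the commanded pose from where the row before left it; what a row does not reach is not made up. A row lasts 1/8 s, in which the tool goes at most 62.5 mm and 10.7 degrees, less where a joint would pass 70% of its speed; a pose out of reach is approached as far as the arm can. A call is refused whole if a number of a shift passes 6.25 or a number of a turn 0.188, either way. A call with a gripper value outside its range is refused whole. The fingers move at their own pace and stop on an object; "newtons" is the grip in N (left out, the last holds). Time passes only in rows, so rows that do not move let the fingers close. It gives the time, the measured TCP pose, the force, the opening and the grip force at its end, in the units of the state.
- env.get_state(): the state, without advancing time (a new reading comes with each control period).
- read_camera(name): name is "side" or "top" or "wrist"; returns a dict with "image" (420x560x3 uint8, blue, green, red), "z_map" (420x560 float32, m along the optical axis (not along the pixel's ray), 0 where there is no reading), "fx", "fy", "cx", "cy" (pixels), "camera_from_world" (4x4, takes a point from world to camera coordinates); the wrist camera has in their place "hand_eye" (4x4, takes a point from camera to tool coordinates, whose origin is the TCP and whose axes are the flange's). Camera axes: x right, y down, z forward; pixel columns grow to the right and rows downward; lengths in m; the calibration is good to about 2 mm. A picture is of the moment at which its call begins: read the wrist's pose just before it.
- env.hand_in(): hands the job in; it is judged then, once.
The state is a dict: "clock": time; "joint_pos": joint angles; "qvel": joint speeds; "tau": joint torques, N m; "tcp_pos": TCP position; "orientation": TCP orientation; "wrist_force": force on the tool from outside, world axes, zero at the start; "ft_torque": the same for the moment, N m; "finger_gap": finger opening in m; "grip_force": force on a finger pad.
Only numpy, scipy, OpenCV 4.12 (cv2) and the standard library are available. Lean on these libraries where they do the work, as an engineer would, in place of code of your own. Each camera call takes 0.05 s, during which the arm holds its last target. There are 200 camera calls.

### The job

Pull the copper electrode plate up out of the drying rack and hold it in front of the inspection camera so that the tarnished lower end can be photographed: the middle of the tarnished part on the centre of the picture, 6 cm from the lens, broad face square to the camera's line of sight and standing upright in its picture (the camera looks down at a slant, so the plate has to lean with it). Touch neither the camera nor its stand, and leave the rack, the zinc and graphite plates, the beaker, the brown bottle and the timer where they are. Finish while still holding the plate steady there; do not put it down.

Things in the scene. Friction and masses are not known exactly. Their poses are not given: they have to be found in the camera images.
- copper_plate: Copper electrode plate: red-brown bar, 8 mm thick (own x), 25 wide (y), 120 long (z), 0.15 to 0.26 kg. Origin: centre of its lower end, z up its length. Lower 41 mm tarnished dark brown with spots; small dark hole 113 mm up. Stands in a rack slot: lower end 8 mm above the worktop, upper 64 mm out above the rack's board. Both broad faces are alike; either may be shown.
- copper_spot (a point): The middle of the tarnished part: on the plate's centre line, 22 mm up from its lower end, in the middle of its thickness; axes as copper_plate.
- zinc_plate: Zinc electrode plate, light grey, same size and frame as the copper one, in another slot of the rack.
- graphite_plate: Graphite electrode plate, black, same size and frame, in another slot of the rack.
- rack: White drying rack, loose, 1.2 kg, 70 (own x) x 200 mm (y); origin under its centre. Base with 4 pockets (floor at 8 mm); upper board at z 56-64 mm (steel nuts on its corners to 68) with slots 10 x 27 mm above them at y = -67.5, -22.5, 22.5, 67.5 mm (the last is empty; which plate is in which other slot varies). Plates stand upright, broad faces to own +x and -x, 1 mm play all round.
- camera_stand: Stand of the inspection camera, fixed: grey base 125 x 90 x 16 mm (own x -100 to 25, y -45 to 45 mm), upright steel column at its origin, 294 mm high, 18 mm thick. Front is own -x, toward the robot. A clamp (reaching 46 mm to own -y, 18 mm to +y) and, 38 mm in front of the column, the camera's tilt hinge, both at 235 mm height.
- lens (a point): Centre of the camera's front glass. The camera looks along this frame's -x; y is sideways in the picture, z upward in the picture (leaning with the camera). The head is a black and silver barrel, up to 46 mm thick, with a ring light of white dots round the glass; it reaches 110 mm back from the glass along +x to the tilt hinge.
- camera_head (a joint): Tilt of the camera head on its stiff hinge: 0 would look level, positive values look down by that angle (rad); starts between 0.35 and 0.65 and stays there unless pushed.
- beaker: Small empty glass beaker, 57 mm across, 70 mm high, near the rack; origin under its centre.
- amber_bottle: Brown bottle with black cap, 42 mm across, 89 mm high, behind the rack; origin under its centre.
- lab_timer: White lab timer with three coloured buttons, 35 x 64 x 57 mm high, near the edge in front of the beaker; origin under its centre.
- letter_trays: Stack of blue letter trays with paper, fixed, 330 mm deep (own x) x 262 mm wide (own y) x 160 mm high, at the back between rack and camera: an obstacle on the way; origin under its centre.

How it is judged:
On the way:
1. the copper plate is out of the rack, held by the fingers alone, its lower end above the rack's upper board (height (world z) of copper_plate above 0.07 m and contact force between copper_plate and rack below 0.05 N and contact force between copper_plate and the fingers above 1 N), for 0.2 s.
At the end, for the whole second after the job is handed in: Fingers hold the copper plate still in the air: tarnish middle 50-70 mm before the lens, within 8 mm of its axis in y and z; plate square to the view and upright in it within 0.16 rad, touching neither rack nor camera; rack and other plates moved under 25 mm, lens under 6 mm (x of copper_spot in the frame of lens between -0.07 and -0.05 m and y of copper_spot in the frame of lens between -0.008 and 0.008 m and z of copper_spot in the frame of lens between -0.008 and 0.008 m and angle between the x axis of copper_plate and the x axis of lens, either way round below 0.16 rad and angle between the z axis of copper_plate and the z axis of lens, either way round below 0.16 rad and angle between copper_plate's own z axis and vertical below 1 rad and height (world z) of copper_plate above 0.06 m and contact force between copper_plate and the fingers above 1 N and contact force between copper_plate and camera_stand below 0.05 N and contact force between copper_plate and rack below 0.05 N and linear speed of copper_plate below 0.02 m/s and angular speed of copper_plate below 0.2 rad/s and distance of each of rack, zinc_plate, graphite_plate from where it was at the start of the episode below 0.025 m and distance of lens from where it was at the start of the episode below 0.006 m); the arm keeps its last pose, push and grip.
It fails at once if the camera or its stand is touched by the robot or the plate (contact force between camera_stand and copper_plate above 0.5 N or contact force between camera_stand and the arm above 0.5 N or contact force between camera_stand and the fingers above 0.5 N).
It fails at once if the rack is dragged or lifted more than 25 mm (distance of rack from where it was at the start of the episode above 0.025 m).
It fails at once if the zinc or the graphite plate is displaced by more than 25 mm (distance of any of zinc_plate, graphite_plate from where it was at the start of the episode above 0.025 m).
It fails at once if the beaker, the brown bottle or the timer is displaced by more than 25 mm (distance of any of beaker, amber_bottle, lab_timer from where it was at the start of the episode above 0.025 m).
It also fails if it takes over 42 s, if anything falls off the work surface, if the arm or the gripper's body presses on something with over 40 N, if the wrist force passes 120 N, or if a joint passes its speed limit or range.

## Working session

There is one attempt and no reset: what is moved stays moved. The work goes in short steps, Python scripts to look and compute and a tool call to move; the robot and the scene stay as the last step left them, time stands still between calls to the robot, and variables do not carry over. Pictures are saved under pics/ and viewed, at most 10 in all, crops included, and the job is handed in when it is done.

Besides the shell and the picture viewer there is one more tool, called after "Emit:" as a command line: name --argument value ..., lists and objects as JSON in quotes. carry_out: Moves the arm, as the interface text tells. Its arguments: {"type":"object","properties":{"moves":{"type":"array","items":{"type":"object","properties":{"tx":{"type":"number"},"ty":{"type":"number"},"tz":{"type":"number"},"wx":{"type":"number"},"wy":{"type":"number"},"wz":{"type":"number"},"claw":{"type":"number"}}}},"newtons":{"type":"number"}},"required":["moves"]}

```bash
mkdir -p pics; cat > h.py <<'E'
import numpy as np, cv2
from workcell import env, read_camera
from scipy.spatial.transform import Rotation as R
def cloud(c):
    z=c["z_map"]; v,u=np.mgrid[:z.shape[0],:z.shape[1]]
    p=np.stack([(u-c["cx"])/c["fx"]*z,(v-c["cy"])/c["fy"]*z,z],-1)
    if "camera_from_world" in c:
        M=np.linalg.inv(c["camera_from_world"])
    else:
        s=env.get_state();q=s["orientation"];M=np.eye(4);M[:3,:3]=R.from_quat([q[1],q[2],q[3],q[0]]).as_matrix();M[:3,3]=s["tcp_pos"]
        M=M@c["hand_eye"]
    w=p@M[:3,:3].T+M[:3,3]; w[z<=0]=np.nan
    return w
E
python3 - <<'E'
from h import *
for n in ["side","top","wrist"]:
    c=read_camera(n); cv2.imwrite(f"pics/{n}0.png",c["image"]); np.save(f"{n}0.npy",cloud(c))
    print(n,c["fx"],c["fy"],c["cx"],c["cy"])
    if n!="wrist": print(np.linalg.inv(c["camera_from_world"]).round(3).tolist())
    else: print(c["hand_eye"].round(3).tolist())
s=env.get_state();print(s, env.hold_point_z)
E
```

```text
side 516.2660329820018 516.2660329820018 275.85787695792254 210.64411845826245
[[0.961, -0.118, 0.249, 0.206], [-0.275, -0.392, 0.878, -1.293], [-0.006, -0.912, -0.41, 0.748], [0.0, 0.0, 0.0, 1.0]]
top 446.22604135308484 446.22604135308484 271.58096699287853 220.00444050210663
[[-0.001, -0.984, 0.18, 0.32], [-1.0, -0.002, -0.017, -0.035], [0.017, -0.18, -0.984, 1.415], [0.0, 0.0, 0.0, 1.0]]
wrist 313.4827881478916 313.4827881478916 277.78830096491794 209.38382952997353
[[-0.0, -0.962, -0.273, 0.069], [1.0, 0.0, -0.0, -0.001], [0.0, -0.273, 0.962, -0.176], [0.0, 0.0, 0.0, 1.0]]
{'clock': 0.15, 'joint_pos': array([-1.33362064e+00,  3.13831330e-01,  4.52730765e-02,  1.30362727e+00,
        2.19579337e-05,  1.43121673e+00]), 'qvel': array([ 1.21826871e-03, -1.39154037e-03,  3.11198164e-03,  3.03623732e-04,
        4.84144034e-05,  9.76993538e-04]), 'tau': array([ 1.57654464e-03, -4.81064522e+01,  2.98815966e+01,  1.39659576e-02,
       -1.97655277e-04, -5.47595590e-06]), 'tcp_pos': array([ 0.21145402, -0.53425278,  0.19732536]), 'orientation': array([-6.94304802e-04,  9.82309104e-01,  1.87265433e-01, -2.29155865e-05]), 'wrist_force': array([ 0.13496178,  0.79791007, -0.12820817]), 'ft_torque': array([-0.01165383, -0.0344924 , -0.00387783]), 'grip_force': 0.0, 'finger_gap': 0.08543369988366402} 0.0187
```

View pics/side0.png

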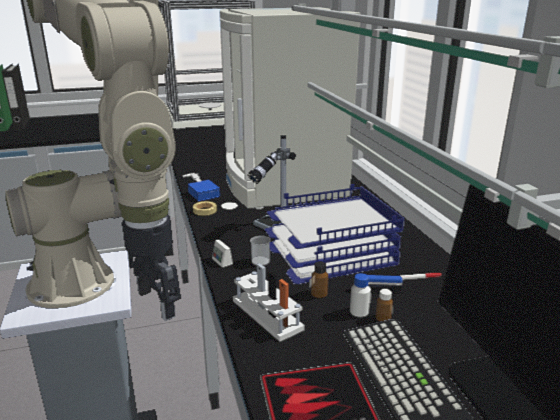

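View pics/top0.png

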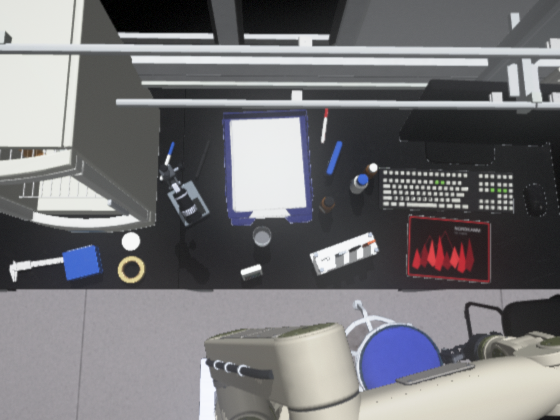

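The side view shows the copper plate at about (283,293), in the rack slot nearest the camera. The inspection camera head is at (265,165). In the top view the rack is at (345,254) and the camera at (188,200).

```bash
python3 - <<'E'
from h import *
for n in ["side","top"]:
    im=cv2.imread(f"pics/{n}0.png"); w=np.load(f"{n}0.npy"); hsv=cv2.cvtColor(im,cv2.COLOR_BGR2HSV)
    cu=((hsv[...,0]<16)&(hsv[...,1]>120)&(hsv[...,2]>60)&(w[...,2]>0.07)&(w[...,2]<0.16)&(w[...,0]<.6)).astype(np.uint8)
    m,l,st,ce=cv2.connectedComponentsWithStats(cu)
    for i in range(1,m):
        if st[i,4]>8: q=w[l==i]; print(n,"cu",st[i],np.nanmedian(q,0).round(4),np.nanmin(q,0).round(4),np.nanmax(q,0).round(4))
    b=(w[...,2]>.05)&(w[...,2]<.07)&(hsv[...,1]<40)&(hsv[...,2]>130)&(w[...,0]>.3)&(w[...,0]<.55)&(w[...,1]<-.05)&(w[...,1]>-.4)
    q=w[b][:,:2]; print("rack",len(q)); print(np.array(cv2.boxPoints(cv2.minAreaRect(q.astype(np.float32)))).round(4).tolist(),cv2.minAreaRect(q.astype(np.float32)))
    # camera region
    b=(w[...,2]>.1)&(w[...,1]>.08)&(w[...,1]<.4)&(w[...,0]>.3)&(w[...,0]<.62)&(w[...,2]<.35)
    q=w[b]; print("cam",len(q), np.nanmin(q,0),np.nanmax(q,0))
s=cv2.imread("pics/side0.png"); t=cv2.imread("pics/top0.png")
a=cv2.resize(s[120:220,215:315],(400,400),interpolation=cv2.INTER_CUBIC); b=cv2.resize(t[145:245,140:240],(400,400),interpolation=cv2.INTER_CUBIC)
cr=cv2.resize(s[250:350,220:320],(400,200)); 
cv2.imwrite("pics/c1.png",np.hstack([a,b]))
E
```

```text
side cu [279 279   9  28 193] [ 0.4893 -0.3513  0.105 ] [ 0.483  -0.3598  0.0706] [ 0.4983 -0.3324  0.1308]
rack 709
[[0.4007999897003174, -0.2011999934911728], [0.47130000591278076, -0.385699987411499], [0.5317000150680542, -0.3625999987125397], [0.4611000120639801, -0.17810000479221344]] ((0.4662197232246399, -0.2819053530693054), (0.06462511420249939, 0.1974533647298813), 20.92511749267578)
cam 1790 [0.53091912 0.08014994 0.10007274] [0.61992283 0.39913209 0.34978435]
top cu [368 240   7   5  10] [ 0.4907 -0.3454  0.1278] [ 0.4851 -0.3563  0.1243] [ 0.4965 -0.3387  0.1308]
rack 1102
[[0.3971000015735626, -0.05770000070333481], [0.4205999970436096, -0.3878999948501587], [0.527899980545044, -0.38019999861717224], [0.5044000148773193, -0.05009999871253967]] ((0.46250519156455994, -0.21896396577358246), (0.10763844847679138, 0.33097290992736816), 4.0703535079956055)
cam 1562 [0.53189258 0.14005042 0.10021238] [0.61998313 0.39972155 0.34965446]
```

View pics/c1.png

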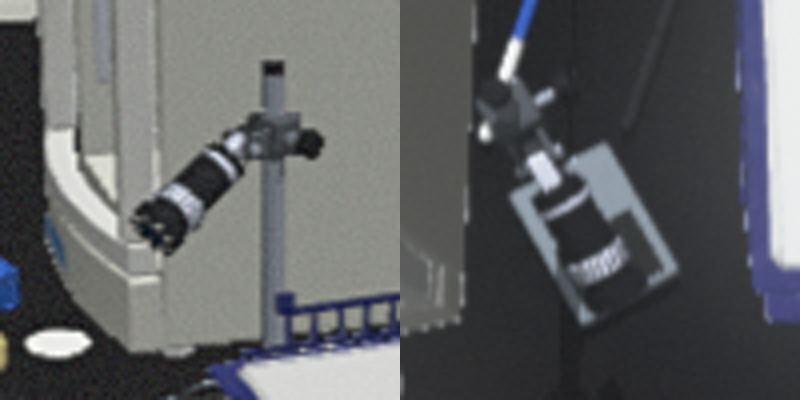

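The crops show the camera column top at side px ≈(283,136) and the barrel front at ≈(255,178). In the top view the base corners are near (168,194), (191,181), (209.5,212) and (186,226), and the barrel front is near (192,221). I'll cast rays through these.

```bash
cat >> h.py <<'E'
def ray(c,u,v):
    M=np.linalg.inv(c["camera_from_world"]); d=M[:3,:3]@[(u-c["cx"])/c["fx"],(v-c["cy"])/c["fy"],1]; return M[:3,3],d
def onz(c,u,v,z):
    o,d=ray(c,u,v); return o+d*(z-o[2])/d[2]
def proj(c,p):
    q=c["camera_from_world"]@np.append(p,1); return np.array([c["fx"]*q[0]/q[2]+c["cx"],c["fy"]*q[1]/q[2]+c["cy"]])
def tri(c1,a,c2,b):
    o1,d1=ray(c1,*a);o2,d2=ray(c2,*b); k=np.linalg.lstsq(np.c_[d1,-d2],o2-o1,rcond=None)[0]
    p,q=o1+k[0]*d1,o2+k[1]*d2; return (p+q)/2,np.linalg.norm(p-q)
E
python3 - <<'E'
from h import *
S=read_camera("side");T=read_camera("top")
col=onz(S,283,135.5,.294); print("col top",col, "top proj",proj(T,col), "bottom side proj",proj(S,[col[0],col[1],.016]))
B=np.array([onz(T,140+(a-400)/4,145+b/4,.016) for a,b in [(513,195),(605,143),(678,268),(584,325)]])[:,:2]
print(B.round(4)); e=B[2]-B[1]+B[3]-B[0]; f=B[1]-B[0]+B[2]-B[3]
print("yaw front",np.degrees(np.arctan2(-e[1],-e[0])),np.linalg.norm(e)/2,"side dir",np.degrees(np.arctan2(-f[0],f[1])),np.linalg.norm(f)/2)
print("front barrel tri",tri(S,(255,178),T,(191.5,219)))
for n in["side","top"]:
    im=cv2.imread(f"pics/{n}0.png"); w=np.load(f"{n}0.npy")
    m=(np.hypot(w[...,0]-col[0],w[...,1]-col[1])<.2)&(w[...,2]>.1)&(w[...,2]<.31)&(w[...,0]<col[0]+.03)&(w[...,1]<col[1]+.05)
    q=w[m]; k=np.argsort(q[:,2]); print(n,len(q)); 
    for z0 in np.arange(.12,.3,.015):
        s=q[(q[:,2]>z0)&(q[:,2]<z0+.015)]
        if len(s): print(round(z0,3),len(s),np.median(s,0).round(4),s.min(0).round(3),s.max(0).round(3))
# bottle, beaker
for n,uv in [("bottle",(320,283)),("beaker",(260,250))]: print(n,np.load("side0.npy")[uv[1],uv[0]])
w=np.load("top0.npy");m=(w[...,2]>.12)&(w[...,2]<.17)&(w[...,1]<.2)&(w[...,1]>-.2)&(w[...,0]>.3);print("trays",np.nanmin(w[m],0),np.nanmax(w[m],0))
E
```

```text
col top [0.66350114 0.23257904 0.294     ] top proj [161.32244431 167.28854542] bottom side proj [283.03957185 215.08917389]
[[0.6605 0.2728]
 [0.7039 0.2006]
 [0.6012 0.1393]
 [0.5549 0.2125]]
yaw front 30.27419722903242 0.12068197618940017 side dir -148.34418048181269 0.08543955493674713
front barrel tri (array([0.55020658, 0.16746951, 0.18533914]), np.float64(0.006347138783817659))
side 1311
0.12 66 [0.6601 0.0841 0.1268] [0.591 0.043 0.12 ] [0.692 0.238 0.135]
0.135 95 [0.6567 0.0827 0.1449] [0.618 0.074 0.135] [0.691 0.237 0.15 ]
0.15 45 [0.6542 0.2216 0.1567] [0.617 0.073 0.15 ] [0.682 0.235 0.164]
0.165 44 [0.653  0.2208 0.1742] [0.54  0.068 0.166] [0.67  0.232 0.18 ]
0.18 79 [0.5648 0.1679 0.1886] [0.531 0.14  0.18 ] [0.669 0.24  0.195]
0.195 131 [0.5649 0.1591 0.2039] [0.531 0.137 0.195] [0.669 0.236 0.21 ]
0.21 149 [0.5812 0.1715 0.2181] [0.536 0.147 0.21 ] [0.678 0.238 0.225]
0.225 169 [0.6246 0.1918 0.2331] [0.57  0.171 0.225] [0.692 0.232 0.24 ]
0.24 152 [0.6494 0.2094 0.2452] [0.594 0.182 0.24 ] [0.693 0.243 0.255]
0.255 27 [0.6588 0.2255 0.262 ] [0.651 0.212 0.256] [0.
[... 497 characters left out ...]
0.181] [0.659 0.23  0.194]
0.195 114 [0.551  0.1593 0.207 ] [0.532 0.14  0.196] [0.591 0.199 0.21 ]
0.21 201 [0.5693 0.1723 0.2182] [0.534 0.146 0.21 ] [0.684 0.227 0.225]
0.225 250 [0.6048 0.1935 0.2339] [0.567 0.169 0.225] [0.69  0.235 0.24 ]
0.24 244 [0.6508 0.2139 0.2462] [0.591 0.185 0.24 ] [0.692 0.249 0.255]
0.255 18 [0.6556 0.2211 0.2634] [0.651 0.207 0.255] [0.667 0.233 0.269]
0.27 11 [0.6562 0.225  0.2757] [0.653 0.22  0.271] [0.663 0.235 0.283]
0.285 52 [0.6616 0.2285 0.2935] [0.652 0.218 0.286] [0.672 0.239 0.297]
bottle [ 0.616927   -0.2484358   0.04468629]
beaker [ 0.5111174  -0.0501033   0.05257329]
trays [ 0.58659226 -0.19933013  0.1200061 ] [1.15685857 0.19999708 0.16884109]
```

```bash
python3 - <<'E'
from h import *
from scipy.optimize import least_squares
col=np.array([.6612,.2283])
w=np.vstack([np.load(f"{n}0.npy").reshape(-1,3) for n in("side","top")])
w=w[np.isfinite(w).all(1)]
def ax(p):
    y,t=p[:2]; h=np.array([np.cos(y),np.sin(y),0]); hinge=np.append(p[2:4],.235)-.038*h
    return hinge,-np.array([h[0]*np.cos(t),h[1]*np.cos(t),np.sin(t)])
p=np.array([.54,.4,*col,.02])
for it in range(6):
    H,d=ax(p); s=(w-H)@d; r=np.linalg.norm(w-H-s[:,None]*d,axis=1)
    m=(s>.035)&(s<.105)&(r<.036 if it<2 else r<.028); q=w[m]; q0=p
    def f(p):
        H,d=ax(p); s=(q-H)@d; r=np.linalg.norm(q-H-s[:,None]*d,axis=1)
        return np.append(r-p[4],[(p[2]-col[0])*10,(p[3]-col[1])*10])
    p=least_squares(f,p,loss="soft_l1",f_scale=.003).x
print(p,len(q)); H,d=ax(p)
s=(w-H)@d; r=np.linalg.norm(w-H-s[:,None]*d,axis=1)
for a in np.arange(-.01,.14,.01):
    m=(s>a)&(s<a+.01)&(r<.04); print(round(a,2),m.sum(),np.percentile(r[m],[10,50,90]).round(4) if m.any() else "")
print("lens",H+.11*d,"front end",s[r<.026].max())
E
```

```text
[0.53720392 0.42558694 0.66126865 0.22853262 0.0178004 ] 630
-0.01 65 [0.0072 0.0134 0.017 ]
0.0 68 [0.0054 0.0107 0.0163]
0.01 54 [0.0071 0.0142 0.0189]
0.02 85 [0.0144 0.0177 0.021 ]
0.03 84 [0.0135 0.0175 0.0203]
0.04 86 [0.0139 0.0172 0.0203]
0.05 89 [0.0134 0.0166 0.0192]
0.06 78 [0.0144 0.017  0.0192]
0.07 93 [0.0162 0.0191 0.0217]
0.08 98 [0.0131 0.0174 0.0205]
0.09 88 [0.0148 0.019  0.0228]
0.1 149 [0.0099 0.0191 0.0229]
0.11 7 [0.0073 0.0168 0.0205]
0.12 0 
0.13 0 
0.14 0 
lens [0.54254574 0.15781707 0.1895859 ] front end 0.7574441708630991
```

Emit:
carry_out --moves '[{"tx": 4, "ty": 0, "tz": 5, "wz": 0.18, "claw": -0.3}, {"tx": 4, "ty": 2, "tz": 4, "wz": 0.18}, {"tx": 4, "ty": 2, "tz": 0, "wz": 0.18}, {"tx": 4, "ty": 2, "wz": 0.18}, {"tx": 4, "ty": 3, "wz": 0.18}, {"tx": 4, "ty": 3, "wz": 0.18}, {"tx": 3, "ty": 4, "wz": 0.18}, {"tx": 0.6, "ty": 3, "wz": 0.18}]'

```text
invalid input at $.moves[0]: expected keys tx, ty, tz, wx, wy, wz, claw
```

Emit:
carry_out --moves '[{"tx": 4, "ty": 0, "tz": 5, "wx": 0, "wy": 0, "wz": 0.18, "claw": -0.3}, {"tx": 4, "ty": 2, "tz": 4, "wx": 0, "wy": 0, "wz": 0.18, "claw": -0.3}, {"tx": 4, "ty": 2, "tz": 0, "wx": 0, "wy": 0, "wz": 0.18, "claw": -0.3}, {"tx": 4, "ty": 2, "tz": 0, "wx": 0, "wy": 0, "wz": 0.18, "claw": -0.3}, {"tx": 4, "ty": 3, "tz": 0, "wx": 0, "wy": 0, "wz": 0.18, "claw": -0.3}, {"tx": 4, "ty": 3, "tz": 0, "wx": 0, "wy": 0, "wz": 0.18, "claw": -0.3}, {"tx": 3, "ty": 4, "tz": 0, "wx": 0, "wy": 0, "wz": 0.18, "claw": -0.3}, {"tx": 0.6, "ty": 3, "tz": 0, "wx": 0, "wy": 0, "wz": 0.18, "claw": -0.3}]'

```text
clock: 1.25
tcp_pos: [0.4883, -0.3428, 0.2861]
orientation: [-0.0, 0.612, 0.791, 0.0]
wrist_force: [0.3, 0.1, -0.1]
finger_gap: 0.0554
grip_force: 0.0
```

Emit:
carry_out --moves '[{"tx": 0, "ty": 0, "tz": 0, "wx": 0, "wy": 0, "wz": 0.12, "claw": -0.3}, {"tx": 0, "ty": 0, "tz": 0, "wx": 0, "wy": 0, "wz": 0, "claw": -0.3}, {"tx": 0, "ty": 0, "tz": 0, "wx": 0, "wy": 0, "wz": 0, "claw": -0.3}]'

```text
clock: 1.62
tcp_pos: [0.4865, -0.345, 0.2867]
orientation: [-0.0, 0.568, 0.823, 0.0]
wrist_force: [0.3, -0.2, 0.2]
finger_gap: 0.0556
grip_force: 0.0
```

```bash
python3 - <<'E'
from h import *
s=env.get_state(); print(s["joint_pos"])
q=s["orientation"]; print(s["tcp_pos"],R.from_quat([q[1],q[2],q[3],q[0]]).as_matrix().round(3).tolist())
c=read_camera("wrist"); w=cloud(c); im=c["image"]; cv2.imwrite("pics/wrist1.png",im); np.save("wrist1.npy",w)
hsv=cv2.cvtColor(im,cv2.COLOR_BGR2HSV)
cu=((hsv[...,0]<16)&(hsv[...,1]>110)&(hsv[...,2]>60)&(w[...,2]>0.115)&(w[...,2]<0.14))
q=w[cu]; print(len(q)); 
if len(q): print(np.median(q,0),cv2.minAreaRect(q[:,:2].astype(np.float32)*1000))
b=(w[...,2]>.059)&(w[...,2]<.067)&(hsv[...,1]<50)&(hsv[...,2]>110)&(w[...,0]<.56)
print(cv2.minAreaRect(w[b][:,:2].astype(np.float32)*1000))
E
```

```text
[-7.51444093e-01  3.54253854e-01  3.19115331e-01  1.53577370e+00
  5.73822964e-05  4.55822020e-01]
[ 0.48648069 -0.345008    0.28668346] [[-0.356, 0.935, -0.0], [0.935, 0.356, 0.0], [0.0, 0.0, -1.0]]
143
[ 0.49168227 -0.34424801  0.12766524] ((492.0448303222656, -345.303955078125), (5.6325602531433105, 24.49851417541504), 20.618003845214844)
((469.382080078125, -282.05877685546875), (61.8138427734375, 192.75692749023438), 19.853981018066406)
```

View pics/wrist1.png

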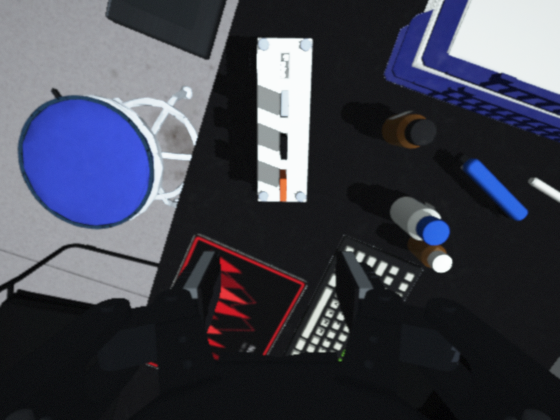

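Emit:
carry_out --moves '[{"tx": 0.55, "ty": 0, "tz": -4, "wx": 0, "wy": 0, "wz": 0, "claw": -0.3}, {"tx": 0, "ty": 0, "tz": -5, "wx": 0, "wy": 0, "wz": 0, "claw": -0.3}, {"tx": 0, "ty": 0, "tz": -4, "wx": 0, "wy": 0, "wz": 0, "claw": -0.3}, {"tx": 0, "ty": 0, "tz": -3, "wx": 0, "wy": 0, "wz": 0, "claw": -0.3}, {"tx": 0, "ty": 0, "tz": -2.2, "wx": 0, "wy": 0, "wz": 0, "claw": -0.3}, {"tx": 0, "ty": 0, "tz": -2, "wx": 0, "wy": 0, "wz": 0, "claw": -0.3}, {"tx": 0, "ty": 0, "tz": 0, "wx": 0, "wy": 0, "wz": 0, "claw": -0.3}, {"tx": 0, "ty": 0, "tz": 0, "wx": 0, "wy": 0, "wz": 0, "claw": 0.2}]'

```text
clock: 2.68
tcp_pos: [0.4923, -0.3454, 0.0856]
orientation: [0.0, 0.567, 0.824, -0.0]
wrist_force: [-0.1, -0.4, -0.5]
finger_gap: 0.0386
grip_force: 0.0
```

Emit:
carry_out --moves '[{"tx": 0, "ty": 0, "tz": 0, "wx": 0, "wy": 0, "wz": 0, "claw": 0.4}, {"tx": 0, "ty": 0, "tz": 0, "wx": 0, "wy": 0, "wz": 0, "claw": 0.5}]' --newtons 50

```text
clock: 2.92
tcp_pos: [0.4926, -0.3452, 0.0858]
orientation: [0.001, 0.567, 0.824, -0.0]
wrist_force: [0.1, 0.1, 0.0]
finger_gap: 0.0214
grip_force: 0.0
```

```bash
python3 - <<'E'
from h import *
s=env.get_state(); print(s["tcp_pos"],s["wrist_force"],s["finger_gap"])
c=read_camera("wrist"); im=c["image"]; cv2.imwrite("pics/wrist2.png",im[150:420,100:460])
E
```

```text
[ 0.49255954 -0.34515484  0.08575521] [0.06518199 0.09813907 0.03696034] 0.02136688792364856
```

View pics/wrist2.png

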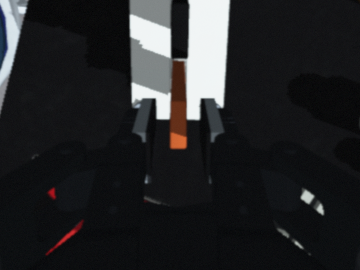

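The copper plate top at crop (178,130) is centred between the pads, which sit at about x=148 and x=212. I'll close on it.

Emit:
carry_out --moves '[{"tx": 0, "ty": 0, "tz": 0, "wx": 0, "wy": 0, "wz": 0, "claw": 0.7}, {"tx": 0, "ty": 0, "tz": 0, "wx": 0, "wy": 0, "wz": 0, "claw": 0.85}, {"tx": 0, "ty": 0, "tz": 0, "wx": 0, "wy": 0, "wz": 0, "claw": 1}, {"tx": 0, "ty": 0, "tz": 0, "wx": 0, "wy": 0, "wz": 0, "claw": 1}, {"tx": 0, "ty": 0, "tz": 0, "wx": 0, "wy": 0, "wz": 0, "claw": 1}]' --newtons 60

```text
clock: 3.6
tcp_pos: [0.4923, -0.3449, 0.0852]
orientation: [0.0, 0.567, 0.824, -0.0]
wrist_force: [0.7, 0.5, 4.8]
finger_gap: 0.0059
grip_force: 59.6
```

Emit:
carry_out --moves '[{"tx": 0, "ty": 0, "tz": 0.5, "wx": 0, "wy": 0, "wz": 0, "claw": 1}, {"tx": 0, "ty": 0, "tz": 1, "wx": 0, "wy": 0, "wz": 0, "claw": 1}, {"tx": 0, "ty": 0, "tz": 1, "wx": 0, "wy": 0, "wz": 0, "claw": 1}, {"tx": 0, "ty": 0, "tz": 1, "wx": 0, "wy": 0, "wz": 0, "claw": 1}]'

```text
clock: 4.1
tcp_pos: [0.4921, -0.3447, 0.1206]
orientation: [0.0, 0.567, 0.824, 0.0]
wrist_force: [0.0, -0.2, -2.2]
finger_gap: 0.0059
grip_force: 58.8
```

```bash
cat > tgt.py <<'E'
from h import *
L=np.array([.5425,.1578,.1896]);y,t=.537,.4256
lx=np.array([np.cos(t)*np.cos(y),np.cos(t)*np.sin(y),np.sin(t)]);lz=np.array([-np.sin(t)*np.cos(y),-np.sin(t)*np.sin(y),np.cos(t)]);ly=np.cross(lz,lx)
E
python3 - <<'E'
from tgt import *
s=env.get_state();q=s["orientation"];R0=R.from_quat([q[1],q[2],q[3],q[0]])
Rt=R.from_matrix(np.c_[np.cross(lx,-lz),lx,-lz])
rv=(Rt*R0.inv()).as_rotvec();print("rotvec",rv)
for d in(.06,.16): 
    p=L-d*lx+.055*lz; print(d,"tcp",p,"delta cm",(p-s["tcp_pos"])*100,"lower end",p-.077*lz)
print(lx,lz)
w=np.load("top0.npy");m=(w[...,2]>.1)&(w[...,2]<.17);
im=cv2.imread("pics/top0.png");m&=(im[...,0]>80)&(im[...,2].astype(int)+50<im[...,0]);q=w[m&(w[...,0]>.4)&(w[...,1]<.15)&(w[...,1]>-.2)];print("trays",np.percentile(q,[1,99],axis=0))
E
```

```text
rotvec [ 0.18591579 -0.38325898  0.16848369]
0.06 tcp [0.47603278 0.11822814 0.21492147] delta cm [-1.6100421  46.29650941  9.43135284] lower end [0.50334892 0.13449106 0.14479055]
0.16 tcp [0.3977733  0.07163566 0.17363474] delta cm [-9.43599003 41.637261    5.30267954] lower end [0.42508945 0.08789857 0.10350382]
[0.78259479 0.46592484 0.41286733] [-0.35475511 -0.21120664  0.91079118]
trays [[ 0.5670113  -0.17226436  0.10379621]
 [ 0.88206255  0.08631069  0.11684056]]
```

Emit:
carry_out --moves '[{"tx": -1, "ty": 0, "tz": 2, "wx": 0, "wy": 0, "wz": 0, "claw": 1}, {"tx": -1, "ty": 0, "tz": 3, "wx": 0, "wy": 0, "wz": 0, "claw": 1}, {"tx": -1, "ty": 0, "tz": 3, "wx": 0, "wy": 0, "wz": 0, "claw": 1}, {"tx": -1, "ty": 0, "tz": 3, "wx": 0, "wy": 0, "wz": 0, "claw": 1}, {"tx": -1, "ty": 0, "tz": 3, "wx": 0, "wy": 0, "wz": 0, "claw": 1}, {"tx": -1, "ty": 0, "tz": 3, "wx": 0, "wy": 0, "wz": 0, "claw": 1}, {"tx": 0, "ty": 0, "tz": 1, "wx": 0, "wy": 0, "wz": 0, "claw": 1}]'

```text
clock: 4.97
tcp_pos: [0.4323, -0.3453, 0.3026]
orientation: [0.002, 0.567, 0.824, -0.0]
wrist_force: [1.8, 0.6, -2.6]
finger_gap: 0.0061
grip_force: 60.0
```

Emit:
carry_out --moves '[{"tx": -0.4, "ty": 3, "tz": 0, "wx": 0, "wy": 0, "wz": 0, "claw": 1}, {"tx": -0.4, "ty": 4.5, "tz": 0, "wx": 0, "wy": 0, "wz": 0, "claw": 1}, {"tx": -0.4, "ty": 4.5, "tz": 0, "wx": 0, "wy": 0, "wz": 0, "claw": 1}, {"tx": -0.4, "ty": 4.5, "tz": 0, "wx": 0, "wy": 0, "wz": 0, "claw": 1}, {"tx": -0.4, "ty": 4.5, "tz": 0, "wx": 0, "wy": 0, "wz": 0, "claw": 1}, {"tx": -0.4, "ty": 4.5, "tz": 0, "wx": 0, "wy": 0, "wz": 0, "claw": 1}, {"tx": -0.4, "ty": 4.5, "tz": 0, "wx": 0, "wy": 0, "wz": 0, "claw": 1}, {"tx": -0.6, "ty": 4.5, "tz": 0, "wx": 0, "wy": 0, "wz": 0, "claw": 1}]'

```text
clock: 5.98
tcp_pos: [0.3978, 0.0019, 0.2993]
orientation: [-0.0, 0.567, 0.824, 0.0]
wrist_force: [0.9, 0.6, -2.7]
finger_gap: 0.0058
grip_force: 60.0
```

Emit:
carry_out --moves '[{"tx": 0, "ty": 3.5, "tz": -1, "wx": 0.046, "wy": -0.096, "wz": 0.042, "claw": 1}, {"tx": 0, "ty": 2.5, "tz": -2, "wx": 0.046, "wy": -0.096, "wz": 0.042, "claw": 1}, {"tx": 0, "ty": 1, "tz": -3, "wx": 0.046, "wy": -0.096, "wz": 0.042, "claw": 1}, {"tx": 0, "ty": 0, "tz": -3, "wx": 0.046, "wy": -0.096, "wz": 0.042, "claw": 1}, {"tx": 0, "ty": 0, "tz": -2, "wx": 0, "wy": 0, "wz": 0, "claw": 1}, {"tx": 0, "ty": 0, "tz": -1, "wx": 0, "wy": 0, "wz": 0, "claw": 1}, {"tx": 0, "ty": 0, "tz": 0, "wx": 0, "wy": 0, "wz": 0, "claw": 1}, {"tx": 0, "ty": 0, "tz": 0, "wx": 0, "wy": 0, "wz": 0, "claw": 1}]'

```text
clock: 6.98
tcp_pos: [0.3991, 0.0703, 0.1809]
orientation: [0.106, 0.483, 0.85, 0.183]
wrist_force: [-0.2, -0.1, -1.3]
finger_gap: 0.0062
grip_force: 60.0
```

```bash
cat > look.py <<'E'
from tgt import *
import sys
k=sys.argv[1]
s=env.get_state();q=s["orientation"];R0=R.from_quat([q[1],q[2],q[3],q[0]])
Rt=R.from_matrix(np.c_[np.cross(lx,-lz),lx,-lz])
print("tcp",s["tcp_pos"],"rot left",(Rt*R0.inv()).as_rotvec().round(3),s["joint_pos"].round(2))
p=L-.06*lx+.055*lz; print("left cm",(p-s["tcp_pos"])*100)
for n in("side","top","wrist"):
    c=read_camera(n); cv2.imwrite(f"pics/{n}{k}.png",c["image"]); np.save(f"{n}{k}.npy",cloud(c))
a=cv2.imread(f"pics/side{k}.png")[110:230,180:300]; b=cv2.imread(f"pics/top{k}.png")[150:290,130:270]
f=lambda i:cv2.resize(i,(400,400),interpolation=cv2.INTER_CUBIC)
cv2.imwrite(f"pics/l{k}.png",np.hstack([f(a),f(b)]))
E
python3 look.py 3
```

```text
tcp [0.39909637 0.07025833 0.1808731 ] rot left [0.002 0.002 0.   ] [-0.29 -0.34 -0.73  0.88  0.31  0.79]
left cm [7.69364126 4.79698172 3.40483701]
```

View pics/l3.png

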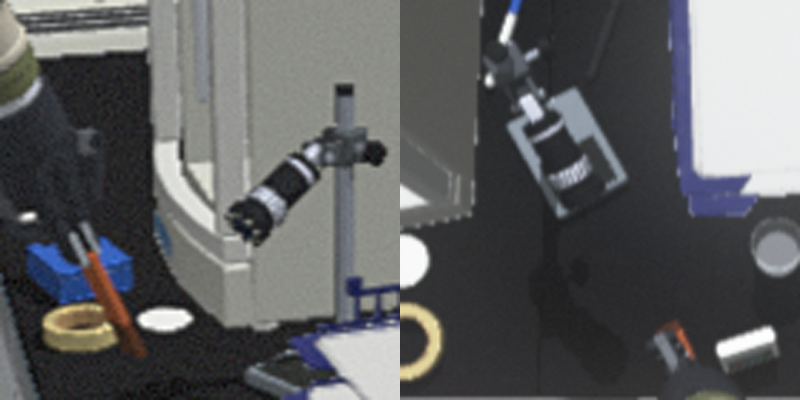

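The side crop shows the plate at about (115,300), leaning square to the barrel axis and clear of everything, with the lens at (245,228). Next I'll check where the plate sits in the grip from the depth points, and refit the camera from a second set of readings.

```bash
cat > chk.py <<'E'
from tgt import *
import sys
k=sys.argv[1]; s=env.get_state(); P=np.c_[lx,ly,lz]
for n in("side","top"):
    w=np.load(f"{n}{k}.npy"); hsv=cv2.cvtColor(cv2.imread(f"pics/{n}{k}.png"),cv2.COLOR_BGR2HSV)
    r=(w-s["tcp_pos"])@P
    near=(abs(r[...,0])<.015)&(abs(r[...,1])<.03)&(r[...,2]<.0)&(r[...,2]>-.1)
    q=r[near]
    print(n,len(q),"lower/side limits",np.percentile(q,[1,50,99],axis=0).round(4).tolist() if len(q) else "")
    for z0 in np.arange(-.09,0,.015):
        t_=q[(q[:,2]>z0)&(q[:,2]<z0+.015)]
        if len(t_)>3: print("  z",z0.round(3),len(t_),"x med",np.median(t_[:,0]).round(4),"y",np.percentile(t_[:,1],[3,97]).round(4))
E
python3 chk.py 3; python3 - <<'E'
from h import *
c=read_camera("wrist"); print(c["image"].mean())
E
```

```text
side 130 lower/side limits [[-0.0068, -0.0144, -0.0728], [-0.0039, -0.0055, -0.0379], [0.0036, 0.0167, -0.0019]]
  z -0.075 25 x med -0.0037 y [-0.0137  0.0118]
  z -0.06 27 x med -0.004 y [-0.015  0.014]
  z -0.045 27 x med -0.0034 y [-0.0129  0.0129]
  z -0.03 23 x med -0.0044 y [-0.0129  0.0128]
  z -0.015 28 x med -0.0037 y [-0.0124  0.0137]
top 31 lower/side limits [[-0.0028, -0.0143, -0.0768], [0.0015, -0.0096, -0.0578], [0.0031, 0.0099, -0.0064]]
  z -0.075 14 x med 0.0015 y [-0.0138  0.0083]
  z -0.06 6 x med 0.0009 y [-0.0141 -0.007 ]
  z -0.03 5 x med 0.0018 y [-0.0132 -0.0085]
105.1053231292517
```

Emit:
carry_out --moves '[{"tx": 1, "ty": 0.6, "tz": 0.6, "wx": 0, "wy": 0, "wz": 0, "claw": 1}, {"tx": 1, "ty": 0.6, "tz": 0.5, "wx": 0, "wy": 0, "wz": 0, "claw": 1}, {"tx": 1, "ty": 0.6, "tz": 0.5, "wx": 0, "wy": 0, "wz": 0, "claw": 1}, {"tx": 1, "ty": 0.6, "tz": 0.4, "wx": 0, "wy": 0, "wz": 0, "claw": 1}, {"tx": 1, "ty": 0.6, "tz": 0.4, "wx": 0, "wy": 0, "wz": 0, "claw": 1}, {"tx": 0.8, "ty": 0.6, "tz": 0.3, "wx": 0, "wy": 0, "wz": 0, "claw": 1}, {"tx": 0.5, "ty": 0.4, "tz": 0.2, "wx": 0, "wy": 0, "wz": 0, "claw": 1}, {"tx": 0, "ty": 0, "tz": 0, "wx": 0, "wy": 0, "wz": 0, "claw": 1}]'

```text
clock: 8.18
tcp_pos: [0.4613, 0.1106, 0.2088]
orientation: [0.105, 0.483, 0.85, 0.183]
wrist_force: [-0.3, -0.7, -2.7]
finger_gap: 0.0061
grip_force: 60.0
```

```bash
python3 look.py 4; python3 chk.py 4
```

```text
tcp [0.46128556 0.11059527 0.20880995] rot left [0.002 0.001 0.   ] [-0.12 -0.22 -0.59  0.86  0.25  0.96]
left cm [1.47472257 0.7632879  0.61115215]
side 128 lower/side limits [[-0.0072, -0.0154, -0.076], [-0.0034, -0.0055, -0.0368], [0.0034, 0.0136, -0.001]]
  z -0.075 22 x med -0.0034 y [-0.014   0.0135]
  z -0.06 24 x med -0.0035 y [-0.0129  0.0088]
  z -0.045 27 x med -0.0038 y [-0.0142  0.0131]
  z -0.03 25 x med -0.0037 y [-0.0141  0.0102]
  z -0.015 27 x med -0.0029 y [-0.0141  0.0108]
top 18 lower/side limits [[-0.0034, -0.0138, -0.0714], [0.002, -0.011, -0.0432], [0.0034, -0.0062, -0.0096]]
  z -0.075 4 x med 0.0019 y [-0.0132 -0.0074]
  z -0.06 5 x med 0.0013 y [-0.0135 -0.0064]
  z -0.045 4 x med 0.0027 y [-0.0137 -0.008 ]
  z -0.03 4 x med 0.0021 y [-0.0136 -0.0093]
```

View pics/l4.png

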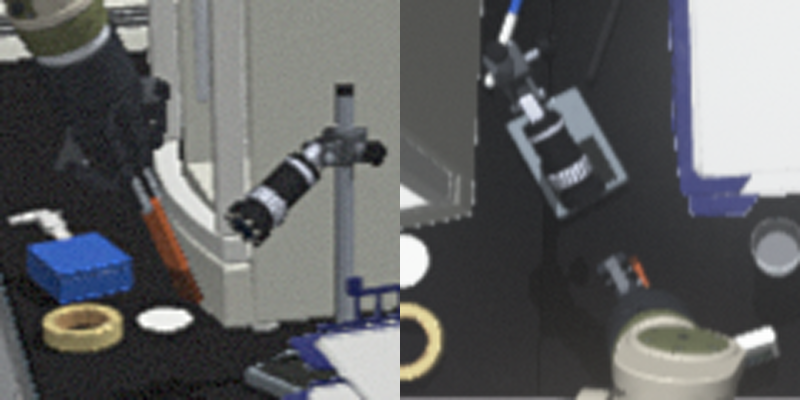

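```bash
python3 - <<'E'
from tgt import *
from scipy.optimize import least_squares
for names in (["side0","side3","side4"],["top0","top3","top4"],["side0","side3","side4","top0","top3","top4"]):
    w=np.vstack([np.load(n+".npy").reshape(-1,3) for n in names]); w=w[np.isfinite(w).all(1)]
    s=(L-w)@lx; r=np.linalg.norm(w-L+s[:,None]*lx,axis=1)
    q=w[(s<-.005)&(s>-.09)&(r<.03)]
    c=q@lx
    def ax(p): # free line: offsets at lens and at 0.1 back, in ly,lz
        a=L+p[0]*ly+p[1]*lz; b=L+.1*lx+p[2]*ly+p[3]*lz; d=(b-a)/np.linalg.norm(b-a); return a,d
    def f(p):
        a,d=ax(p); k=(q-a)@d; return np.linalg.norm(q-a-k[:,None]*d,axis=1)-p[4]
    x=least_squares(f,[0,0,0,0,.019],loss="soft_l1",f_scale=.003).x
    m=(r<.024)&(s>-.03)&(s<.02)
    print(names[0],len(q),x.round(4),"front s pct",np.percentile(s[m],[90,97,99]).round(4))
E
```

```text
side0 917 [ 0.0007 -0.0003  0.0043 -0.0007  0.0193] front s pct [-0.001  -0.      0.0008]
top0 1351 [-0.0004 -0.0011 -0.0002 -0.0033  0.0193] front s pct [-0.0042 -0.0027 -0.0019]
side0 2268 [-0.0004  0.0005  0.0011 -0.0012  0.018 ] front s pct [-0.0019 -0.0004  0.0005]
```

The free-axis refits agree with the lens estimate to about 1 mm, so I'll make the final approach.

Emit:
carry_out --moves '[{"tx": 0.5, "ty": 0.25, "tz": 0.2, "wx": 0, "wy": 0, "wz": 0, "claw": 1}, {"tx": 0.5, "ty": 0.25, "tz": 0.2, "wx": 0, "wy": 0, "wz": 0, "claw": 1}, {"tx": 0.4, "ty": 0.25, "tz": 0.2, "wx": 0, "wy": 0, "wz": 0, "claw": 1}, {"tx": 0, "ty": 0, "tz": 0, "wx": 0, "wy": 0, "wz": 0, "claw": 1}, {"tx": 0, "ty": 0, "tz": 0, "wx": 0, "wy": 0, "wz": 0, "claw": 1}, {"tx": 0, "ty": 0, "tz": 0, "wx": 0, "wy": 0, "wz": 0, "claw": 1}]'

```text
clock: 9.07
tcp_pos: [0.4749, 0.1178, 0.2147]
orientation: [0.105, 0.483, 0.85, 0.183]
wrist_force: [0.0, 0.4, -2.4]
finger_gap: 0.006
grip_force: 60.0
```

```bash
python3 look.py 5; python3 chk.py 5
```

```text
tcp [0.47491551 0.11777109 0.21467981] rot left [0.002 0.    0.001] [-0.09 -0.2  -0.55  0.86  0.24  0.99]
left cm [0.11172712 0.04570548 0.02416667]
side 131 lower/side limits [[-0.008, -0.015, -0.0742], [-0.0041, -0.0055, -0.0356], [0.0029, 0.0141, -0.0012]]
  z -0.075 25 x med -0.0041 y [-0.0134  0.0124]
  z -0.06 24 x med -0.0041 y [-0.013  0.014]
  z -0.045 29 x med -0.0053 y [-0.0123  0.0129]
  z -0.03 22 x med -0.0039 y [-0.0148  0.0126]
  z -0.015 30 x med -0.0042 y [-0.0144  0.0123]
top 15 lower/side limits [[-0.0017, -0.014, -0.0717], [0.0017, -0.0115, -0.0422], [0.0026, -0.0064, -0.0093]]
  z -0.075 4 x med 0.0017 y [-0.0124 -0.0065]
  z -0.045 4 x med 0.001 y [-0.0139 -0.0106]
```

View pics/l5.png

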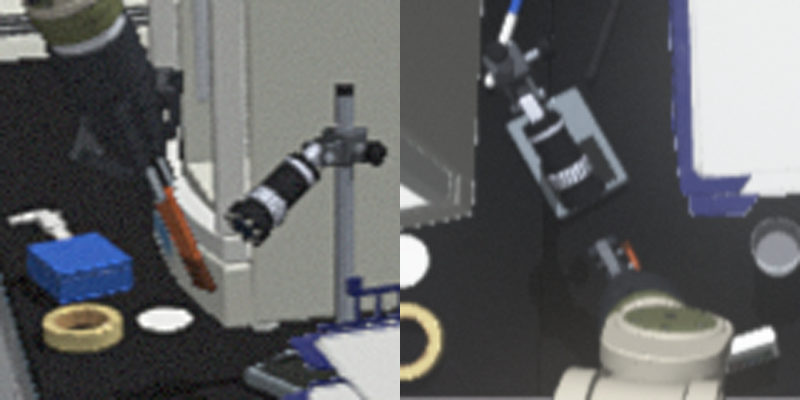

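The side crop shows the tarnish middle at about (200,268), on the barrel's extended axis, with the plate square to it and clear. I'm handing in.

```bash
python3 -c "
from workcell import env
print(env.hand_in())"
```

```text
the job is handed in; nothing more can be done
None
```

I handed the job in with the copper plate still held steady in front of the inspection camera. By my measurements the middle of the tarnish was about 61 mm from the lens, within about 1–2 mm of its axis, and square to the view; no verdict came back from the judge.

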